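# Brush out a printed cup and hang the brush back

## Task

Take the red-handled brush out of its orange stand and scrub the inside of the blue printed cup, which is tilted in its clamp: three times, run the brush down until the bristles press on the bottom of the cup, which you have to feel for, and draw it back up close to the mouth, never crushing the bristles. Then hang the brush upright in its stand again, collar fully down on the orange plate, without disturbing the other things or pushing either cup out of its angle.

Things in the scene. Friction and masses are not known exactly. Their poses are not given: they have to be found in the camera images.
- brush: Long bottle brush, 205 mm, about 95 g, loose, red handle. Origin at the free end (tip) of its bristles; z runs along the brush to the handle. Bristle head 62 mm long from the tip: stiff core 28 mm across, tapered at both ends, in soft bristles 33 mm across that do not resist; then a steel shaft 8 mm thick. It starts hanging upright in the stand by its collar.
- brush_collar (a point): Underside of the brush's black collar, on the axis, 130 mm from the tip; axes as the brush. Collar 54 mm across, 6 mm thick; below it a centring cone, 20 mm across at 118 mm from the tip to 33 mm at the collar.
- brush_grip (a point): Point on the axis of the round red handle, 178 mm from the tip; the handle is 26 mm thick and runs from 136 to 205 mm from the tip: grip it here. Axes as the brush.
- brush_tip (a point): The free end of the bristles (uncompressed), equal to the brush's origin; axes as the brush.
- tuft (a joint): How far the sprung bristle head is pushed back along the brush towards the handle: 0 m free, 0.018 m at its stop. It gives 800 N/m (2.4 N at 3 mm, 11 N at 14 mm). A firm touch of the floor is 3 mm or more; over 14 mm crushes the bristles.
- cup: Blue 3D-printed round cup, open end up, in a fixed tilting clamp. Origin on the clamp's hinge line, 50 mm above the table; z is the cup's axis, out through the mouth. It reaches from 30 mm below to 95 mm above the origin along z; 50 mm across outside, 58 mm at the mouth, walls 4 mm, bore 42 mm, widening to 50 mm over the last 20 mm.
- cup_clamp (a point): Middle of the blue cup's clamp, on its hinge line; z up, the cup leans towards this frame's -x (roughly to the robot) by 0.15 to 0.45 rad, differently each time. Aluminium foot 110 x 80 mm, black cheeks. It yields only to a sideways push of about 40 N at the mouth.
- cup_mouth (a point): Centre of the blue cup's mouth, in the rim plane; z out along the cup's axis. The flat inner floor lies somewhere between 75 and 110 mm below this point along the axis, differently each time, and shows in no reading of poses: feel for it with the brush.
- white_cup: White printed cup, same size and clamp, leaning too: a bystander, leave it alone. Origin and axes as the blue cup.
- white_cup_mouth (a point): Centre of the white cup's mouth, z out along its axis.
- stand: Fixed brush stand: grey foot 90 x 90 x 5 mm, two steel posts 10 mm thick at y = +-32 mm, orange plate 80 x 80 x 12 mm with a vertical through hole 39 mm across in its middle. Origin under the foot's centre on the table, z up.
- stand_ring (a point): Centre of the stand's hole at the plate's top face, 140 mm above the table; z up. With the brush fully home its collar lies on this face and its tip is 130 mm below this point, 10 mm above the table.
- scraper: Bystander: print scraper with black handle, 190 mm, lying on the table between the clamps; origin under its middle.
- screwdriver: Bystander: blue screwdriver, 160 mm, lying on the table; origin under its middle.
- gear: Bystander: orange printed gear, 75 mm across, 24 mm high; origin under its centre.
- glue: Bystander: glue bottle with red cap, 48 mm across, 110 mm tall; origin under its centre.
- pot: Bystander: green open pot, 80 mm across, 70 mm tall; origin under its centre.
- tape: Bystander: yellow tape case 70 x 70 x 35 mm; origin under its centre.
Things that resemble listed ones, but are neither listed nor needed, are in the scene too. Leave any green or turquoise look-alike of the part that bears cup alone.

How it is judged (in metres and radians):
On the way, in this order (a step that is already met when the one before it is completed fails the run):
1. bristle tip pressed on the blue cup's hidden floor, first time (value of joint tuft above 0.003 m and z of brush_tip in the frame of cup_mouth below -0.07 m and x of brush_tip in the frame of cup_mouth between -0.02 and 0.02 m and y of brush_tip in the frame of cup_mouth between -0.02 and 0.02 m), for 0.1 s.
2. brush drawn back up until its tip is within 45 mm of the cup's mouth, first time (z of brush_tip in the frame of cup_mouth above -0.045 m), for 0.02 s.
3. bristle tip pressed on the blue cup's hidden floor, second time (all of step 1), for 0.1 s.
4. brush drawn back up until its tip is within 45 mm of the cup's mouth, second time (z of brush_tip in the frame of cup_mouth above -0.045 m), for 0.02 s.
5. bristle tip pressed on the blue cup's hidden floor, third time (all of step 3), for 0.1 s.
6. brush drawn back up until its tip is within 45 mm of the cup's mouth, third time (z of brush_tip in the frame of cup_mouth above -0.045 m), for 0.02 s.
At the end, for the whole second after the job is handed in: The brush hangs at rest upright (within 3.4 degrees) in the stand's hole, bristles down, its collar within 4 mm of the orange plate and its axis within 10 mm of the hole's, after three down-and-up strokes in the blue cup (distance between brush_tip and stand_ring below 0.134 m and z of brush in the frame of stand_ring below -0.126 m and horizontal distance between brush and stand_ring below 0.01 m and angle between brush's own z axis and vertical below 0.06 rad and linear speed of brush below 0.02 m/s); the robot touches nothing.
It fails at once if bristles crushed: pushed back more than 14 mm (value of joint tuft above 0.014 m).
It fails at once if a cup pushed out of its angle (mouth moved more than 10 mm) (distance of any of cup_mouth, white_cup_mouth from where it was at the start of the episode above 0.01 m).
It fails at once if a bystander moved more than 25 mm (distance of any of scraper, screwdriver, gear, glue, pot, tape from where it was at the start of the episode above 0.025 m).
It also fails if it takes over 69 s, if anything falls off the work surface, if the arm or the gripper's body presses on something with over 40 N, if the wrist force passes 120 N, or if a joint passes its speed limit or range.

## Robot

A 6-joint arm with a two-finger parallel gripper is mounted at the origin on the work surface. World frame = base frame: x ahead of the robot, y to its left, z up, the work surface at z = 0. Lengths are in m, angles in degrees, forces in N, time in s.
With the tool pointing down it reaches from about 0.25 to 0.8 m from the base axis. Payload 3.9 kg.
Tool frame: the origin (TCP) lies on the centre line of the jaws, within the pads' length; the fingertips stand 17 mm ahead of it and the grasp point (between the pads) lies 2 mm behind it; z points along the fingers, y is the direction in which the jaws open and shut (so a half turn about z gives the same grasp; the last joint's range is limited). The gripper opens to 85 mm and grips with 20 to 120 N. Pads are 22 mm wide; open, the fingers measure 114 mm over their backs; the gripper's body (76 mm by 85 mm) begins 54 mm behind the grasp point. The pads swing forward as they close: fully open they stand 13 mm farther back than shut.
Start: joints at [-71.448, 14.897, -7.913, 67.191, 0, 90], TCP at [0.167, -0.498, 0.248] pointing down, gripper open.
Joint ranges: [-159.42, 159.42], [-47.68, 98.78], [-73.54, 78.23], [-108.79, 121.32], [-90, 84.71], [-180, 180]. Speed limits (degrees/s): [147.25, 147.25, 180, 180, 180, 180].

## Interface

Orientations are given as [roll, pitch, yaw] about the fixed x, y, z axes, in that order (R = Rz(yaw) Ry(pitch) Rx(roll)).
In Python, from cell import r gives the robot as it stands. Calls block until the motion is done:
- r.movep(position, orientation): joint-space move of the TCP to a pose.
- r.servo_line(position, max_speed=0.15, frame=None): straight line of the TCP; frame=None keeps the orientation; max_speed is the mean speed in m/s.
- r.set_joints(angles): joint-space move.
- r.gripper_to(opening): finger opening in m; the grip force is fixed at half the most; returns when the fingers have stopped.
- r.wait(seconds).
- r.ik(position, orientation): joint angles nearest the present ones, or None.
- r.read_state(): the state.
- r.get_image(name): name is "scene" or "top" or "wrist"; returns the picture (420x560x3 uint8, blue, green, red); there is no depth.
- r.camera_params(name): a dict with "K" (3x3 intrinsics, pixels), "k1" (the pictures are not rectified: a ray, as slopes to the right and down, at radius r is drawn at 1 + k1 r^2 times it, then the intrinsics apply), "R" (3x3) and "t" (3): a world point X has camera coordinates R X + t; the wrist camera has in their place "tool_from_camera" (4x4, takes a point from camera to tool coordinates, whose origin is the TCP and whose axes are the flange's). Camera axes: x right, y down, z forward; pixel columns grow to the right and rows downward; lengths in m; the calibration is good to about 2 mm. A picture is of the moment at which its call begins: read the wrist's pose just before it. camera_params takes no time and is no camera call.
A pose or a line that the arm cannot do raises r.Unreachable and nothing moves.
- r.close_job(): hands the job in, once; it reports no verdict.
Trained networks look in the newest picture that a camera, given by its name, has taken for a name from the list of things; names that differ only in an ending like _2 or _b are one class to them, and where a whole thing is asked for, a point or a joint stands for the part that bears it (a point fixed in the world has none). Each returns a list of dicts, best first, with "conf" (0 to 1); they miss things now and then, are a little off and sometimes report something else, mostly with a low value. They report only what shows in the picture. A call takes as long as a camera call. They do not tell look-alikes from the thing itself.
- r.boxes_of(thing, camera): "rect" ([left, top, right, bottom] in pixels, round what is visible of it).
- r.outline_of(thing, camera): "region" (420x560 bool, what is visible of it) and "rect" ([left, top, right, bottom] in pixels, round what is visible of it).
- r.tip_of(thing, camera): "uv" ([column, row] in pixels: a listed point, or the origin of a listed thing).
The state is a dict: "time_s": time; "joints": joint angles; "joint_velocities": joint speeds; "joint_torque": joint torques, N m; "ee_pos": TCP position; "tcp_rot": TCP orientation; "ft_force": force on the tool from outside, world axes, zero at the start; "torque": the same for the moment, N m; "width": finger opening in m.
Only numpy, scipy, OpenCV 4.12 (cv2) and the standard library are available. Lean on these libraries where they do the work, as an engineer would, in place of code of your own. Each camera call takes 0.05 s, during which the arm holds its last target. There are 200 camera calls.

## Working session

There is one attempt and no reset: what is moved stays moved. The work goes in short steps, each a Python script; the robot and the scene stay as the last script left them, time stands still between calls to the robot, and variables do not carry over. Pictures are saved under pics/ and viewed, about 8 in all and at most 12, crops included, and the job is handed in when it is done.

```bash
ls; mkdir -p pics; cat > a.py <<'E'
from cell import r
import cv2,numpy as np
np.set_printoptions(precision=4,suppress=True)
s=r.read_state();print(s['time_s'],s['ee_pos'],s['tcp_rot'],s['ft_force'])
for c in ('scene','top'):
    im=r.get_image(c);cv2.imwrite(f'pics/{c}0.png',im)
    p=r.camera_params(c);print(c,p)
    for t in ('brush_grip','brush_collar','brush_tip','stand_ring','stand','cup','cup_clamp','cup_mouth','white_cup_mouth'):
        print(t,[(np.round(d['uv'],1),round(d['conf'],2)) for d in r.tip_of(t,c)[:4]])
print(r.camera_params('wrist'))
E
python3 a.py
```

```text
pics
0.0 [ 0.1668 -0.4971  0.2475] [-179.8881    0.       18.5539] [-0.7174  0.2239 -0.2779]
scene {'K': array([[412.0479,   0.    , 281.166 ],
       [  0.    , 412.0479, 210.5516],
       [  0.    ,   0.    ,   1.    ]]), 'k1': -0.10250693441261488, 'R': array([[ 0.3175,  0.9483,  0.0048],
       [ 0.8091, -0.2682, -0.5229],
       [-0.4946,  0.1699, -0.8524]]), 't': array([-0.2327, -0.362 ,  1.4845])}
brush_grip [(array([156.3, 239.9]), 0.77)]
brush_collar [(array([158.4, 250. ]), 0.82), (array([170.6, 273.2]), 0.34)]
brush_tip [(array([167.8, 265.9]), 0.56)]
stand_ring [(array([155.7, 250.1]), 0.65)]
stand [(array([167.2, 272.5]), 0.7)]
cup [(array([386.9, 196.3]), 0.92), (array([339. , 161.2]), 0.84), (array([336.6, 210.2]), 0.65)]
cup_clamp [(array([341.5, 160.6]), 0.94), (array([337.5, 211.7]), 0.68)]
cup_mouth [(array([332.4, 182.6]), 0.88), (array([392.2, 178.2]), 0.87), (array([345. , 141.4]), 0.63)]
white_cup_mouth [(array([268.9, 206.5]), 0.79), (array([357.2, 268.4]), 0.31), (array([339.4, 211.1]), 0.27)]
top {'K': array([[500.4282,   0.    , 276.3046],
       [  0.    ,
[... 464 characters left out ...]
rray([156.9, 221. ]), 0.95), (array([183.4, 281.1]), 0.95), (array([215.5, 216.5]), 0.71)]
cup_clamp [(array([157.1, 215.7]), 0.72), (array([185.3, 281.8]), 0.62)]
cup_mouth [(array([149.1, 213.5]), 0.87), (array([176.7, 283.1]), 0.8), (array([213.6, 227.7]), 0.7)]
white_cup_mouth [(array([286.8, 228.7]), 0.66), (array([211.3, 225.5]), 0.59)]
{'K': array([[338.9974,   0.    , 272.3162],
       [  0.    , 338.9974, 210.6274],
       [  0.    ,   0.    ,   1.    ]]), 'k1': -0.035793470360541625, 'tool_from_camera': array([[ 0.0002, -0.9525, -0.3045,  0.0789],
       [ 1.    ,  0.0001,  0.0002,  0.0016],
       [-0.0001, -0.3045,  0.9525, -0.1254],
       [ 0.    ,  0.    ,  0.    ,  1.    ]])}
```

```bash
python3 - <<'E'
import cv2,numpy as np
a=cv2.imread('pics/scene0.png')[90:330,100:460];b=cv2.imread('pics/top0.png')[130:350,100:460]
cv2.imwrite('pics/v1.png',cv2.resize(a,None,fx=2.2,fy=2.2,interpolation=3)); cv2.imwrite('pics/v2.png',cv2.resize(b,None,fx=2.2,fy=2.2,interpolation=3))
E
```

```text
(no output)
```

View pics/v1.png

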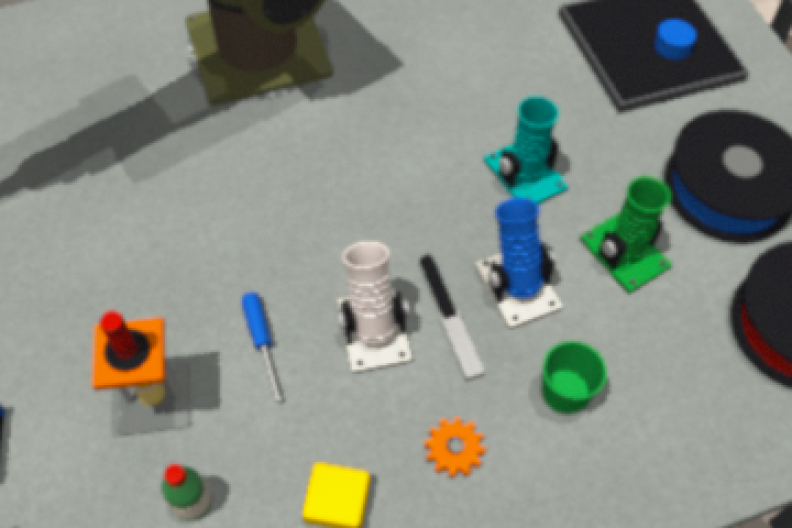

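View pics/v2.png

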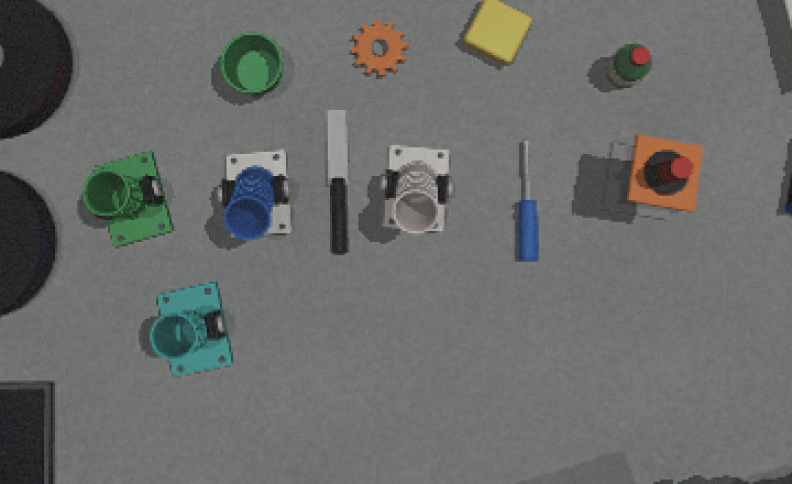

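Both views agree: the blue cup is at ~(520,250) in the scene crop and (250,205) in the top crop. The green and turquoise cups are decoys, and the brush stands in the orange plate at (125,345) and (665,172).

```bash
cat > h.py <<'E'
from cell import r
import cv2,numpy as np
from scipy.optimize import least_squares
from scipy.spatial.transform import Rotation as Rn
np.set_printoptions(precision=4,suppress=True)
def cam(c,s=None):
    p=r.camera_params(c)
    if c=='wrist':
        T=np.eye(4);T[:3,:3]=Rn.from_euler('xyz',s['tcp_rot'],degrees=True).as_matrix();T[:3,3]=s['ee_pos']
        M=np.linalg.inv(T@p['tool_from_camera']);R,t=M[:3,:3],M[:3,3]
    else:R,t=p['R'],p['t']
    return p['K'],p['k1'],R,t
def proj(cm,X):
    K,k1,R,t=cm;x=R@np.asarray(X)+t;x=x[:2]/x[2];x=x*(1+k1*(x@x));return K[:2,:2]@x+K[:2,2]
def tri(obs,x0=(.5,0,.1),z=None):
    f=(lambda X:np.r_[np.concatenate([proj(c,X)-u for c,u in obs]),[] if z is None else (X[2]-z)*2000])
    q=least_squares(f,x0,loss='soft_l1');return q.x,np.round(f(q.x),1)
def cupax(p): # clamp x,y, azimuth of lean, angle
    a=np.array([np.cos(p[2])*np.sin(p[3]),np.sin(p[2])*np.sin(p[3]),np.cos(p[3])]);o=np.array([p[0],p[1],.05]);return o,a
def fitcup(om,oo,x0=(.5,.1,np.pi,.3),wo=.5):
    def f(p):
        o,a=cupax(p);m=o+.095*a
        return np.concatenate([proj(c,m)-u for c,u in om]+[wo*(proj(c,o)-u) for c,u in oo])
    q=least_squares(f,x0,loss='soft_l1');return q.x,np.round(f(q.x),1)
E
python3 - <<'E'
from h import *
S,T=cam('scene'),cam('top')
print('ring',tri([(S,[155.7,250.1]),(T,[402.6,209.9])]),tri([(S,[155.7,250.1]),(T,[402.6,209.9])],z=.14))
print('grip',tri([(S,[156.3,239.9]),(T,[406.9,208.6])]))
print('stand',tri([(S,[167.2,272.5]),(T,[393.1,213.6])]))
print('mouth',tri([(S,[332.4,182.6]),(T,[213.6,227.7])]))
print('org',tri([(S,[336.6,210.2]),(T,[215.5,216.5])]))
p,e=fitcup([(S,[332.4,182.6]),(T,[213.6,227.7])],[(S,[336.6,210.2]),(T,[215.5,216.5])]);print(p,e,cupax(p))
print('white',tri([(S,[268.9,206.5]),(T,[286.8,228.7])]))
# plate edges yaw
im=cv2.cvtColor(cv2.imread('pics/top0.png'),cv2.COLOR_BGR2HSV)
m=cv2.inRange(im,(5,120,80),(18,255,255));m[:,:370]=0;m[:180]=0;m[240:]=0
c=max(cv2.findContours(m,0,1)[0],key=cv2.contourArea);print(cv2.minAreaRect(c))
E
```

```text
ring (array([ 0.5611, -0.2821,  0.1255]), array([ 0.9, -0. ,  0.9,  0.1])) (array([ 0.5632, -0.2794,  0.1399]), array([ 0.6, -2.1,  1.2, -1.1, -0.1]))
grip (array([ 0.5611, -0.2734,  0.1771]), array([-1.6,  0. , -1.8, -0.1]))
stand (array([ 0.561 , -0.2873, -0.0177]), array([ 0.3, -0. ,  0.3,  0. ]))
mouth (array([0.5214, 0.2213, 0.1489]), array([ 0.6, -0. ,  0.5,  0.2]))
org (array([0.5573, 0.2294, 0.0542]), array([ 0., -0.,  0.,  0.]))
[0.5551 0.2302 3.3327 0.385 ] [ 0.7  1.7  0.3  0.8 -0.1  0.  -0.   0.4] (array([0.5551, 0.2302, 0.05  ]), array([-0.3687, -0.0713,  0.9268]))
white (array([0.5178, 0.0329, 0.1132]), array([-1. ,  0. , -0.9, -0.2]))
((401.8229675292969, 208.231689453125), (30.689655303955078, 30.215682983398438), 9.090276718139648)
```

```bash
cat > look.py <<'E'
from h import *
def look(pos,rpy,names,fn=None):
    r.movep(pos,rpy);r.wait(.15);s=r.read_state();im=r.get_image('wrist');cm=cam('wrist',s)
    if fn:cv2.imwrite(fn,im)
    print('t',s['time_s'],s['ee_pos'],s['joints'])
    out={}
    for n in names:
        out[n]=[(d['uv'],d['conf']) for d in r.tip_of(n,'wrist')];print(n,[(np.round(u),round(c,2)) for u,c in out[n][:4]])
    return cm,out
def best(o,cm,X):
    o=[u for u,c in o if np.linalg.norm(np.array(u)-proj(cm,X))<40]
    return min(o,key=lambda u:np.linalg.norm(np.array(u)-proj(cm,X))) if o else None
E
python3 - <<'E'
from look import *
import pickle
D={}
names=['stand_ring','brush_grip','brush_collar']
X0={'stand_ring':[.563,-.279,.14],'brush_grip':[.562,-.276,.188],'brush_collar':[.563,-.279,.14],'cup_mouth':[.521,.222,.142],'cup':[.555,.23,.05],'cup_clamp':[.555,.23,.05]}
D['s']=[look([.53,-.275,.32],[180,0,-27],names,'pics/s1.png'),look([.49,-.22,.30],[180,0,-27],names)]
cn=['cup_mouth','cup','cup_clamp']
D['c']=[look([.50,.20,.29],[180,0,22],cn,'pics/c1.png'),look([.44,.24,.29],[180,0,22],cn,'pics/c2.png')]
pickle.dump(D,open('D.pkl','wb'))
for k in 'sc':
    for n in D[k][0][1]:
        ob=[(cm,best(o[n],cm,X0[n])) for cm,o in D[k]];ob=[x for x in ob if x[1] is not None]
        if len(ob)>1:print(n,tri(ob,X0[n]))
a=cv2.imread('pics/s1.png');b=cv2.imread('pics/c1.png');cv2.imwrite('pics/v3.png',cv2.resize(np.hstack([a,b]),(800,300)))
E
```

```text
t 2.7417 [ 0.5293 -0.2758  0.3199] [-27.518   21.3388  12.0749  80.7526  -0.0076 179.5652]
stand_ring [(array([258., 136.]), 0.34)]
brush_grip [(array([251., 168.]), 0.64), (array([261., 137.]), 0.3)]
brush_collar [(array([253., 154.]), 0.62)]
t 8.2 [ 0.49 -0.22  0.3 ] [ -24.1824   15.1994    0.2124   75.0124   -0.0008 -177.1773]
stand_ring [(array([ 19., 226.]), 0.59)]
brush_grip [(array([297.,  82.]), 0.62)]
brush_collar [(array([295.,  84.]), 0.68)]
t 13.6583 [0.5    0.1999 0.29  ] [ 21.7929  15.4607  -0.9038  73.6356   0.0012 179.8025]
cup_mouth [(array([254., 163.]), 0.82), (array([56., 40.]), 0.65), (array([101., 274.]), 0.65)]
cup [(array([265., 109.]), 0.65), (array([116.,  52.]), 0.64), (array([144., 230.]), 0.63)]
cup_clamp [(array([112.,  55.]), 0.96), (array([267., 116.]), 0.85), (array([139., 232.]), 0.82)]
t 19.0667 [0.44 0.24 0.29] [  28.6108   11.7129   -5.9453   72.344     0.0001 -173.3887]
cup_mouth [(array([166., 228.]), 0.9), (array([327., 110.]), 0.63)]
cup [(array([172.,   6.]), 0.96), (array([323.,  69.]), 0.95), (array([191., 199.]), 0.83)]
cup_clamp [(array([324.,  73.]), 0.89), (array([168.,   6.]), 0.85), (array([191., 199.]), 0.76)]
brush_grip (array([ 0.5653, -0.2769,  0.1902]), array([ 0.3,  0.2, -0.2, -0.1]))
brush_collar (array([ 0.5662, -0.2783,  0.1336]), array([ 3. ,  0.6, -1.5, -0.5]))
cup_mouth (array([0.5243, 0.2247, 0.1354]), array([-0.5, -0.8,  0.4,  0.7]))
cup (array([0.5645, 0.2319, 0.0391]), array([ 0.2,  0.3, -0.2, -0.2]))
cup_clamp (array([0.56  , 0.2288, 0.0445]), array([-0.5, -0.7,  0.4,  0.7]))
```

View pics/v3.png

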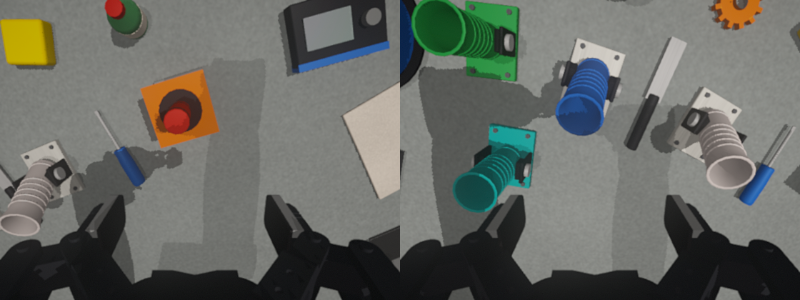

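```bash
python3 - <<'E'
from look import *
import pickle
D=pickle.load(open('D.pkl','rb'))
S,T=cam('scene'),cam('top')
X={'cup_mouth':[.523,.224,.138],'cup':[.558,.23,.05],'brush_grip':[.565,-.277,.188],'stand_ring':[.564,-.278,.14]}
g=lambda k,n:[(cm,best(o[n],cm,X[n])) for cm,o in D[k] if best(o[n],cm,X[n]) is not None]
om=[(S,[332.4,182.6]),(T,[213.6,227.7])]+g('c','cup_mouth');oo=[(S,[336.6,210.2]),(T,[215.5,216.5])]+g('c','cup')
p,e=fitcup(om,oo);print('all',p,e,cupax(p),cupax(p)[0]+.095*cupax(p)[1]); np.save('cup.npy',p)
for n in('c',):
    p2,e2=fitcup(g('c','cup_mouth'),g('c','cup'));print('wrist',p2,e2,cupax(p2)[0]+.095*cupax(p2)[1])
G=[(S,[156.3,239.9]),(T,[406.9,208.6])]+g('s','brush_grip')
x,e=tri(G,z=.188);print('grip',x,e)
x2,e=tri(g('s','brush_grip'),z=.188);print('gripw',x2,e)
x=(x+x2)/2
yaw=-42
print(r.ik([x[0],x[1],.186],[180,0,yaw]))
cands=[]
r.movep([x[0],x[1],.26],[180,0,yaw]);r.wait(.15)
s=r.read_state();print(s['time_s'],s['joints'],s['ee_pos']);cm=cam('wrist',s)
cv2.imwrite('pics/s2.png',r.get_image('wrist'))
o=r.tip_of('brush_grip','wrist');print([(d['uv'],d['conf']) for d in o],proj(cm,[x[0],x[1],.188]))
E
```

```text
all [0.5631 0.2321 3.3293 0.4318] [ 1.6  3.  -0.1 -0.6 -0.6 -0.3  0.5  1.1  0.7  1.1 -0.4 -1.  -0.3  0.8
  0.3  0. ] (array([0.5631, 0.2321, 0.05  ]), array([-0.4112, -0.0781,  0.9082])) [0.5241 0.2246 0.1363]
wrist [0.5639 0.2324 3.3321 0.4373] [-0.5 -0.7  0.5  0.7 -0.3  0.4  0.3 -0.4] [0.5244 0.2247 0.1361]
grip [ 0.5652 -0.2767  0.188 ] [-3.8 -0.3  0.5 -2.   0.3 -0.1 -0.6  0.4 -0. ]
gripw [ 0.5652 -0.2769  0.188 ] [ 0.5 -0.3 -0.4  0.2  0.1]
[ -26.0951   26.8067    0.8904   64.0837    0.     -164.0951]
21.3417 [ -25.9922   25.1794    9.3475   74.1584    0.0085 -164.0948] [ 0.5655 -0.2757  0.2602]
[([274.9, 232.8], 0.81), ([270.4, 173.5], 0.72)] [274.0607 235.2849]
```

View pics/s2.png

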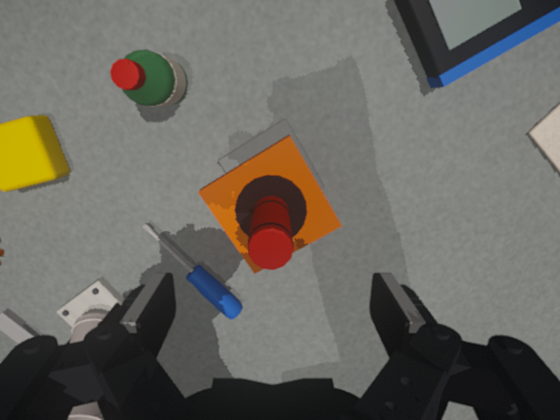

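```bash
cat >> h.py <<'E'
def tiltR(a,yaw):
    z=-a;x=np.array([np.cos(np.radians(yaw)),np.sin(np.radians(yaw)),0]);x-=z*(x@z);x/=np.linalg.norm(x)
    return np.column_stack([x,np.cross(z,x),z])
E
python3 - <<'E'
from look import *
p=np.load('cup.npy');o,a=cupax(p);m=o+.095*a
E=Rn.from_matrix(tiltR(a,8)).as_euler('xyz',degrees=True);print(E)
pos=lambda d:m+a*(d+.176)
r.servo_line([.5653,-.2768,.186],.1);r.wait(.1);print(r.read_state()['ee_pos'])
r.gripper_to(.02);s=r.read_state();print(s['time_s'],s['width'],s['ee_pos'],s['joints'],s['ft_force'])
np.save('home.npy',s['joints'])
print(r.ik(pos(.03),E),r.ik(pos(-.11),E))
r.servo_line([.5653,-.2768,.36],.15)
s=r.read_state();print(s['time_s'],s['width'],s['ee_pos'],s['ft_force'])
cv2.imwrite('pics/g1.png',cv2.resize(np.hstack([r.get_image('scene')[120:330,100:380],r.get_image('wrist')[::2,::2]]),None,fx=1.4,fy=1.4))
print(pos(.05),r.ik(pos(.05),E),r.ik(pos(-.11),E))
E
```

```text
[-178.6046  -24.7061    7.4167]
[ 0.5659 -0.2771  0.187 ]
23.0167 0.024434355175662375 [ 0.5655 -0.2768  0.1863] [ -26.0854   26.8058    0.9273   64.0907    0.0095 -164.09  ] [0.4728 0.7039 1.0617]
[  30.4383   -6.8056  -26.2901   47.0584   -8.1055 -158.9695] [  27.7478    3.777   -36.2512   26.1872   -7.0273 -161.4561]
24.325 0.024296713584143755 [ 0.565  -0.2767  0.359 ] [-0.4856  0.2986 -2.0276]
[0.4311 0.207  0.3415] [  30.8908   -7.9162  -24.4852   50.0336   -8.2854 -158.55  ] [  27.7478    3.777   -36.2512   26.1872   -7.0273 -161.4561]
```

View pics/g1.png

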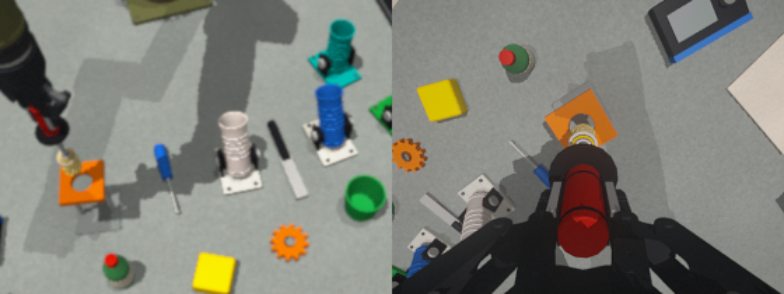

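The brush is held and clear of the plate, with its head visible over the hole. The next move takes it above the cup.

```bash
python3 - <<'E'
from look import *
p=np.load('cup.npy');o,a=cupax(p);m=o+.095*a
E=Rn.from_matrix(tiltR(a,8)).as_euler('xyz',degrees=True)
pos=lambda d:m+a*(d+.176)
r.movep(pos(.035),E);r.wait(.3)
s=r.read_state();print(s['time_s'],s['width'],s['ee_pos'],pos(.035),s['ft_force'],s['joints'])
im=r.get_image('wrist');cm=cam('wrist',s)
for n,X in (('cup_mouth',m),('cup',o),('brush_tip',m+.035*a),('brush_collar',m+.165*a)):
    print(n,[(np.round(d['uv'],1),round(d['conf'],2)) for d in r.tip_of(n,'wrist')[:4]],proj(cm,X))
sc=r.get_image('scene')
for n,X in (('cup_mouth',m),('brush_tip',m+.035*a),('brush_collar',m+.165*a)):
    print(n,[(np.round(d['uv'],1),round(d['conf'],2)) for d in r.tip_of(n,'scene')[:4]],proj(cam('scene'),X))
tp=r.get_image('top')
for n,X in (('cup_mouth',m),('brush_tip',m+.035*a),('brush_collar',m+.165*a)):
    print(n,[(np.round(d['uv'],1),round(d['conf'],2)) for d in r.tip_of(n,'top')[:4]],proj(cam('top'),X))
f=lambda x:cv2.resize(x,(400,400),interpolation=3)
cv2.imwrite('pics/i1.png',np.hstack([f(im[:,70:490]),f(sc[110:250,270:410])]))
E
```

```text
26.55 0.02490000954166657 [0.4377 0.2079 0.3279] [0.4373 0.2082 0.3279] [ 0.3065 -0.7444 -1.7682] [  30.4976   -7.0553  -25.8182   47.8053   -8.1526 -158.865 ]
cup_mouth [(array([269.1, 185.1]), 0.86), (array([110.9, 134.3]), 0.58), (array([157.7, 314.4]), 0.57), (array([469.7, 207.7]), 0.54)] [270.4705 184.3536]
cup [(array([184.4, 297.1]), 0.79), (array([274.2, 165.6]), 0.78), (array([149.2, 154.6]), 0.73), (array([273.6, 301.1]), 0.41)] [270.8179 167.2632]
brush_tip [(array([270.9, 192.2]), 0.73), (array([275.5, 299. ]), 0.37)] [270.2916 193.1665]
brush_collar [] [269.0709 253.4442]
cup_mouth [(array([332.3, 182.8]), 0.88), (array([343.9, 140.4]), 0.88), (array([393.4, 179.9]), 0.64)] [333.959 185.645]
brush_tip [(array([333.9, 173.3]), 0.7)] [332.3452 175.1562]
brush_collar [(array([324.2, 130. ]), 0.68)] [325.7481 132.796 ]
cup_mouth [(array([175.1, 279.2]), 0.76), (array([149.4, 214.3]), 0.74), (array([211.5, 229.5]), 0.66)] [213.4703 227.0685]
brush_tip [(array([212.8, 233.8]), 0.89)] [212.9486 232.1213]
brush_collar [(array([211.9, 254.1]), 0.66)] [210.7601 253.3734]
```

View pics/i1.png

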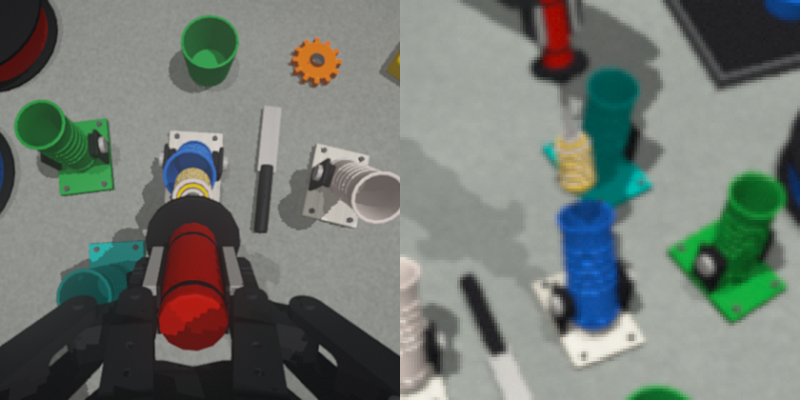

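```bash
python3 - <<'E'
from look import *
import pickle
D=pickle.load(open('D.pkl','rb'));p=np.load('cup.npy')
views=[(cam('scene'),'scene0'),(cam('top'),'top0'),(D['c'][0][0],'c1'),(D['c'][1][0],'c2')]
def pts(p):
    o,a=cupax(p);R=tiltR(a,0);t=np.linspace(0,2*np.pi,48)
    ring=lambda z,q:o+z*a+q*(np.outer(np.cos(t),R[:,0])+np.outer(np.sin(t),R[:,1]))
    return [ring(.095,.029),ring(.070,.025),ring(-.005,.025)]
def mask(im):
    h=cv2.cvtColor(im,cv2.COLOR_BGR2HSV);return cv2.inRange(h,(105,130,50),(125,255,255))
tiles=[];M=[]
for cm,f in views:
    im=cv2.imread(f'pics/{f}.png');m=mask(im);c=proj(cm,cupax(p)[0]+.06*cupax(p)[1]).astype(int)
    k=np.zeros_like(m);cv2.circle(k,tuple(map(int,c)),30 if f[0]!='c' else 62,255,-1);m&=k;M.append(m)
# silhouette fit: model hull vs mask via blurred IoU residual in distance field
from scipy.optimize import minimize
def sil(cm,p):
    P=pts(p);z=np.zeros((420*4,560*4),np.uint8)
    for A,B in((0,1),(1,2)):
        q=np.array([proj(cm,X) for X in np.vstack([P[A],P[B]])],np.float32)
        cv2.fillConvexPoly(z,cv2.convexHull((q*4+1.5).round().astype(np.int32)),255)
    return cv2.resize(z,(560,420),interpolation=cv2.INTER_AREA)
def cost(x,vs=(2,3),pr=False):
    e=[]
    for i in vs:
        o,a=cupax(x);s=sil(views[i][0],x).astype(float);d=np.abs(s-M[i])
        for zz,rad in((-.0,.6),):pass
        lim=proj(views[i][0],o+.02*a);dirn=proj(views[i][0],o+.095*a)-lim   # compare upper part only
        yy,xx=np.mgrid[:420,:560];d[(xx-lim[0])*dirn[0]+(yy-lim[1])*dirn[1]<0]=0
        e.append(d.sum()/255/(M[i].sum()/255))
    return e if pr else sum(e)
print('mask areas',[int(m.sum()/255) for m in M]);print('before',cost(p,range(4),True))
for vs in((2,3),(0,1,2,3)):
    q=minimize(cost,p,args=(vs,),method='Nelder-Mead',options=dict(initial_simplex=np.vstack([p]+[p+d for d in np.diag([.005,.005,.15,.06])]),maxfev=250))
    o,a=cupax(q.x);print(vs,q.x,'mouth',o+.095*a,'axis',a,cost(q.x,range(4),True))
np.save('cup2.npy',q.x)
for (cm,f),c0 in zip(views,M):
    im=cv2.imread(f'pics/{f}.png');o,a=cupax(p);c=proj(cm,o+.05*a).astype(int);w=35 if f[0]!='c' else 75
    z=400/(2*w)/1.35;t=cv2.resize(im[c[1]-w:c[1]+w,c[0]-w:c[0]+w],(296,296),interpolation=2)
    for pp,col in((p,(0,255,255)),(q.x,(0,0,255))):
        for P in pts(pp):
            uv=np.array([proj(cm,X) for X in P]);cv2.polylines(t,[((uv-c+w+.5)*296/2/w).astype(np.int32)],True,col,1)
    tiles.append(t)
cv2.imwrite('pics/o1.png',np.vstack([np.hstack(tiles[:2]),np.hstack(tiles[2:])]))
E
```

```text
mask areas [746, 520, 5620, 5511]
before [np.float64(0.05329338169584188), np.float64(0.18211161387631977), np.float64(0.04883888074802875), np.float64(0.05254161907913229)]
(2, 3) [0.5649 0.2327 3.3048 0.4485] mouth [0.5242 0.226  0.1356] axis [-0.4279 -0.0705  0.9011] [np.float64(0.054675918624822586), np.float64(0.17272247360482654), np.float64(0.02962389226153095), np.float64(0.02423459676013392)]
(0, 1, 2, 3) [0.5669 0.2321 3.2754 0.4818] mouth [0.5233 0.2263 0.1342] axis [-0.4592 -0.0618  0.8862] [np.float64(0.053403774378384054), np.float64(0.16183257918552038), np.float64(0.025674412113599887), np.float64(0.022962986682606268)]
```

View pics/o1.png

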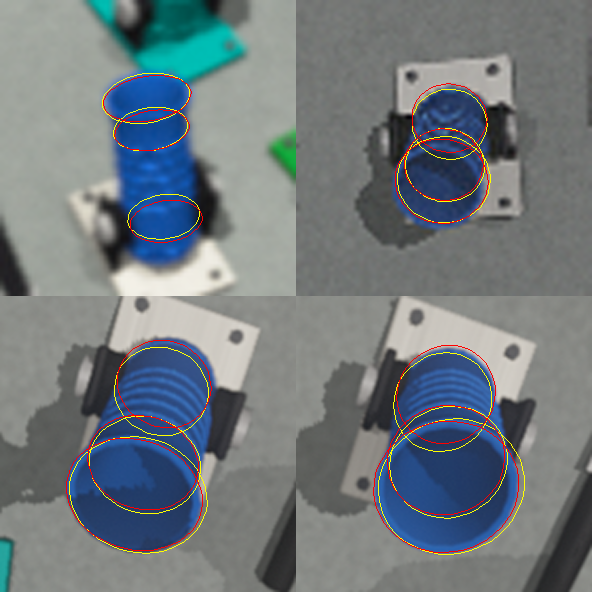

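The wrist silhouettes move the cup fit by only about 1.5 mm (tilt about 0.44 rad). I'll use that fit and feel for the floor.

```bash
cat > st.py <<'E'
from look import *
p=np.array([.5647,.2326,3.305,.44]);o,a=cupax(p);m=o+.095*a
E=Rn.from_matrix(tiltR(a,8)).as_euler('xyz',degrees=True)
pos=lambda d:m+a*(d+.176)
def F():
    f=np.mean([r.read_state()['ft_force'] for _ in range(1)],axis=0);return f
def D():return (np.array(r.read_state()['ee_pos'])-m)@a-.176
E
python3 - <<'E'
from st import *
r.movep(pos(.03),E);r.wait(.25);f0=F();np.save('f0.npy',f0)
print(r.read_state()['time_s'],f0,D())
d=.03
for t in (-.01,-.04,-.065):
    r.servo_line(pos(t),.1);f=F()-f0;ax=f@a;lat=np.linalg.norm(f-ax*a);print(t,round(D(),4),round(ax,2),round(lat,2),f)
    if ax>5 or lat>12:break
else:
    while t>-.122:
        t-=.003;r.servo_line(pos(t),.05);r.wait(.06);f=F()-f0;ax=f@a;lat=np.linalg.norm(f-ax*a);print(round(t,4),round(D(),4),round(ax,2),round(lat,2))
        if ax>3.5 or lat>12:break
print(r.read_state()['time_s'],f)
E
```

```text
27.7 [ 0.0174 -1.1368 -0.9396] 0.030155828732181006
-0.01 -0.01 0.54 1.46 [0.8316 0.8039 1.0413]
-0.04 -0.0398 0.17 1.9 [0.6044 1.7102 0.6014]
-0.065 -0.0648 0.06 2.08 [0.1519 2.0566 0.2927]
-0.068 -0.0677 0.65 0.31
-0.071 -0.0711 -0.8 2.35
-0.074 -0.0741 0.56 1.76
-0.077 -0.0771 0.03 1.54
-0.08 -0.0801 -0.12 0.61
-0.083 -0.0831 -0.31 1.65
-0.086 -0.0861 0.51 1.41
-0.089 -0.0891 0.15 0.68
-0.092 -0.0921 0.19 0.5
-0.095 -0.0951 -0.48 0.98
-0.098 -0.0981 -0.28 1.48
-0.101 -0.1011 -0.97 0.71
-0.104 -0.1041 -0.38 1.17
-0.107 -0.1069 1.11 0.29
-0.11 -0.1098 4.82 2.12
33.725 [-1.7718  1.7568  4.6336]
```

```bash
python3 - <<'E'
from st import *
f0=np.load('f0.npy')
def G():
    v=[]
    for _ in range(6):r.wait(.03);v.append((F()-f0)@a)
    return np.mean(v),np.std(v)
print(D(),G())
t=-.1115;r.servo_line(pos(t),.05);print(D(),G());r.wait(.1)
r.servo_line(pos(-.03),.12);r.wait(.15);s=r.read_state();print(s['time_s'],D(),G(),s['width'])
E
```

```text
-0.10984799941195744 (np.float64(3.881189276391521), np.float64(0.5129014803404853))
-0.1114590347980889 (np.float64(5.032731374443649), np.float64(0.35044927873391324))
35.4583 -0.030950626595741465 (np.float64(-0.17074188531319714), np.float64(0.4326832975296204)) 0.024556664809636742
```

```bash
python3 - <<'E'
from st import *
f0=np.load('f0.npy')
def G():
    v=[]
    for _ in range(6):r.wait(.03);v.append((F()-f0)@a)
    return round(np.mean(v),2)
for i in range(2):
    r.servo_line(pos(-.1),.12);r.servo_line(pos(-.112),.06);r.wait(.1);print('press',D(),G())
    r.servo_line(pos(-.03),.12);r.wait(.15);print('up',D(),G())
r.servo_line(pos(.04),.15);s=r.read_state();print(s['time_s'],s['width'],s['ft_force'],s['ee_pos'])
r.movep([.5653,-.2768,.36],[180,0,-42]);r.wait(.3)
s=r.read_state();print(s['time_s'],s['ee_pos'],s['joints']);cm=cam('wrist',s)
im=r.get_image('wrist');tp=np.array([.5653,-.2768,.184])
for n,X in (('stand_ring',[.5653,-.2768,.14]),('brush_tip',tp),('brush_collar',tp+[0,0,.13])):
    print(n,[(np.round(d['uv'],1),round(d['conf'],2)) for d in r.tip_of(n,'wrist')[:3]],proj(cm,X))
sc=r.get_image('scene')
for n,X in (('stand_ring',[.5653,-.2768,.14]),('brush_tip',tp),('brush_collar',tp+[0,0,.13])):
    print(n,[(np.round(d['uv'],1),round(d['conf'],2)) for d in r.tip_of(n,'scene')[:3]],proj(cam('scene'),X))
f=lambda x:cv2.resize(x,(400,400),interpolation=3)
cv2.imwrite('pics/p1.png',np.hstack([f(im[:300,130:430]),f(sc[150:290,90:230])]))
E
```

```text
press -0.11132939180689114 5.37
up -0.03102649269967095 -0.53
press -0.11132359511117275 5.25
up -0.030995650771015876 -0.11
41.4083 0.02481919371137741 [ 0.0454 -0.2908 -1.5926] [0.4339 0.211  0.331 ]
43.5417 [ 0.5655 -0.276   0.3603] [ -26.0173   25.2628   24.2088   88.9187    0.0026 -164.0908]
stand_ring [(array([270.8, 181.5]), 0.79)] [273.0315 182.346 ]
brush_tip [(array([272. , 193.6]), 0.57)] [273.1195 193.0892]
brush_collar [(array([272.9, 251.1]), 0.9)] [273.6082 252.8594]
stand_ring [(array([156.7, 248.3]), 0.65)] [157.4462 248.4087]
brush_tip [(array([153.6, 238.7]), 0.68), (array([265.2, 211. ]), 0.42), (array([303.3, 234.7]), 0.18)] [152.9463 240.4421]
brush_collar [(array([139.8, 210.9]), 0.65)] [137.5778 213.0273]
```

View pics/p1.png

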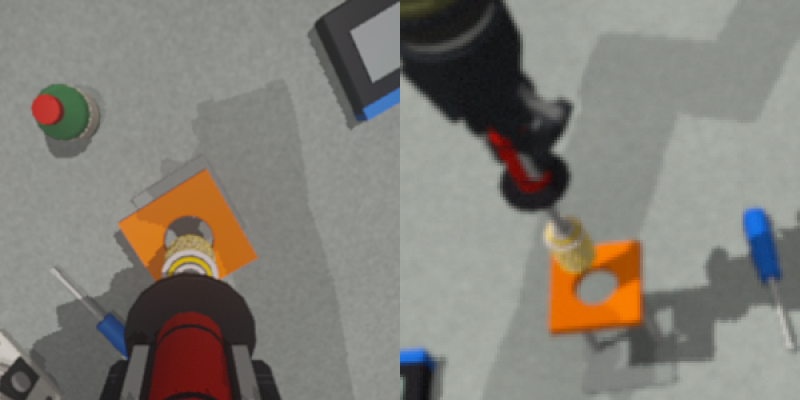

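Three strokes are done, and the brush lines up with the hole within 2 mm in both views. Next I lower it, checking the force as it goes.

```bash
python3 - <<'E'
from look import *
x,y=.5653,-.2768;f0=np.array(r.read_state()['ft_force']);ok=True
for z in (.30,.25,.22,.205,.195,.189,.1865):
    r.servo_line([x,y,z],.09);r.wait(.05);f=np.array(r.read_state()['ft_force'])-f0;print(z,f,r.read_state()['ee_pos'])
    if np.linalg.norm(f)>8:ok=False;break
if ok:
    r.gripper_to(.06);r.wait(.3);s=r.read_state();print('open',s['width'],s['time_s'],s['ee_pos'])
E
```

```text
0.3 [0.1395 0.6018 0.3241] [ 0.5657 -0.277   0.3009]
0.25 [-0.1279  0.9259  0.5962] [ 0.5658 -0.277   0.2509]
0.22 [0.5935 0.8278 1.2131] [ 0.5656 -0.2769  0.2206]
0.205 [ 0.0106  0.636  -0.2473] [ 0.5654 -0.2768  0.2053]
0.195 [ 0.5441 -0.4233  0.0616] [ 0.5652 -0.2768  0.1951]
0.189 [-0.2571  0.3641 -0.6869] [ 0.5651 -0.2767  0.1888]
0.1865 [ 0.2886  0.6821 -1.1696] [ 0.5652 -0.2768  0.1865]
open 0.06028365607929853 48.1083 [ 0.5653 -0.2768  0.1865]
```

```bash
python3 - <<'E'
from look import *
r.servo_line([.5653,-.2768,.32],.12);r.wait(.3)
s=r.read_state();print(s['time_s']);cm=cam('wrist',s);im=r.get_image('wrist');sc=r.get_image('scene')
for c,k in (('wrist',cm),('scene',cam('scene'))):
    for n,X in (('brush_grip',[.5653,-.2768,.188]),('brush_collar',[.5653,-.2768,.14])):
        print(n,[(np.round(d['uv'],1),round(d['conf'],2)) for d in r.tip_of(n,c)[:2]],proj(k,X))
f=lambda x:cv2.resize(x,(400,400),interpolation=3)
cv2.imwrite('pics/e1.png',np.hstack([f(im[60:260,170:370]),f(sc[190:310,100:220])]))
E
```

```text
49.675
brush_grip [(array([273.9, 207.4]), 0.82)] [272.2113 207.5558]
brush_collar [(array([272.8, 192.3]), 0.95), (array([  5.1, 231. ]), 0.52)] [272.2149 192.2216]
brush_grip [(array([155.6, 239.1]), 0.58)] [152.5213 239.6884]
brush_collar [] [157.4462 248.4087]
```

View pics/e1.png

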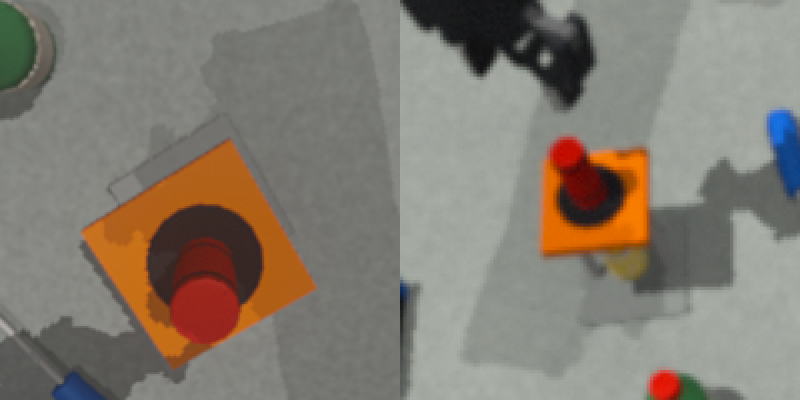

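The collar lies flat and centred on the plate, with the handle upright and the gripper clear. Handing in.

```bash
python3 -c "
from cell import r
r.close_job()"
```

```text
the job is handed in; nothing more can be done
```

I scrubbed the blue cup three times, hung the brush back in its stand, and handed the job in at about 50 s of the 69 s allowed. No verdict is reported.

- **Strokes:** I felt the cup floor about 105 mm below the mouth. All three presses read 5.0–5.4 N, which is roughly 6–7 mm of bristle travel (3 mm needed, 14 mm crushes). Each time I drew the tip back to about 31 mm below the mouth.
- **Brush in its stand:** It went back to the height it was gripped at, with a vertical load of about 1 N. The last wrist and scene pictures show it upright, with its collar flat and centred on the orange plate and the gripper clear.
- **Disagreements:** The scene camera placed things 2–3 pixels away from where the wrist camera did, so I relied on the wrist camera. In the last picture the scene camera's handle estimate was also about 3 pixels off, and it did not find the collar. The wrist camera matched within 2 pixels.
- **Not checked:** I did not re-measure the cups or the bystanders at the end. Sideways forces in the cup stayed below about 2.5 N while I felt for the floor on the first stroke; I did not log them for the other two.

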